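# Unlatch the test kiln and hold its lid for the stay to be pinned

## Robot

A 7-joint arm with a two-finger parallel gripper is mounted at the origin on the work surface; the furniture and walls round the work are solid. World frame = base frame: x ahead of the robot, y to its left, z up, the work surface at z = 0. Lengths are in m, angles in rad, forces in N, time in s.
With the tool pointing down it reaches from about 0.425 to 0.875 m from the base axis. Payload 4.7 kg.
Tool frame: the origin (TCP) lies midway between the tips of the shut fingers; the grasp point (between the pads) lies 19 mm behind it (manip.grip_point_offset is the distance from the TCP to the grasp point, in m); z points along the fingers, y is the line along which they close (so a half turn about z gives the same grasp; the last joint's range is limited). The gripper opens to 87 mm and grips with 3 to 60 N. Pads are 19 mm wide; open, the fingers measure 117 mm over their backs; the gripper's body (75 mm by 190 mm) begins 51 mm behind the grasp point.
Start: joints at [-1.151, 0.321, -0.07, 1.45, 0.023, 1.371, -0.057], TCP at [0.257, 0.597, 0.197] pointing down, gripper open.
Joint ranges: [-2.86, 2.86], [-0.3, 2.09], [-1.38, 1.24], [0.06, 2.45], [-1.56, 4.7], [0.09, 2.05], [-2.69, 2.69]. Speed limits (rad/s): [2.57, 2.57, 3.14, 3.14, 3.14, 3.14, 3.14].

## Interface

Orientations are given as a unit quaternion [x, y, z, w].
In Python, from rig import state, vision, ticket, models, manip gives the robot as it stands.
- The arm moves only by the tool send_rows, never from a script. Its argument "plan" is a list of rows, each an object of numbers: "tx", "ty", "tz": the shift along the tool's x, y, z in m; "wx", "wy", "wz": the turn, a rotation vector about the tool's x, y, z in degrees; "fingers": the finger opening in m, from 0 to 0.087. A call has 1 to 12 rows; each row is the pose to reach, as a shift and turn from the pose commanded when the call began, along the tool's axes at that moment; what a row does not reach only later rows make up. A row lasts 1/12 s, in which the tool goes at most 41.7 mm and 7.16 degrees, less where a joint would pass 70% of its speed; a pose out of reach is approached as far as the arm can. A call with a gripper value outside its range is refused whole. The fingers move at their own pace and stop on an object; "squeeze" is the grip in N (left out, the last holds). Time passes only in rows, so rows that repeat a pose let the fingers close. It gives the time, the measured TCP pose, the force, the opening and the grip force at its end, in the units of the state.
- state(): the state, without advancing time (a new reading comes with each control period).
- vision.read_camera(name): name is "scene" or "top" or "wrist"; returns a dict with "color" (384x512x3 uint8, blue, green, red), "fx", "fy", "cx", "cy" (pixels), "R" (3x3) and "t" (3): a world point X has camera coordinates R X + t. Camera axes: x right, y down, z forward; pixel columns grow to the right and rows downward; lengths in m; the calibration is good to about 2 mm. A picture is of the moment at which its call begins. There is no depth.
- ticket.close_job(): hands the job in; it is judged then, once.
Trained networks look in the newest picture that a camera, given by its name, has taken for a name from the list of things; names that differ only in an ending like _2 or _b are one class to them, and where a whole thing is asked for, a point or a joint stands for the part that bears it (a point fixed in the world has none). Each returns a list of dicts, best first, with "conf" (0 to 1); they miss things now and then, are a little off and sometimes report something else, mostly with a low value. They report only what shows in the picture. A call takes as long as a camera call.
- models.search_frame(camera, thing): "point" ([x, y, z] in m, in the coordinates of the camera as it stood for that picture, good to about 4 mm: the middle of the surface that is visible of it).
- models.spot_point(camera, thing): "point" ([x, y, z] in m, in the coordinates of the camera as it stood for that picture, good to about 4 mm: a listed point, or the origin of a listed thing).
The state is a dict: "clock": time; "joints": joint angles; "dq": joint speeds; "joint_efforts": joint torques, N m; "tcp_pos": TCP position; "tcp_rot": TCP orientation; "wrist_force": force on the tool from outside, world axes, zero at the start; "wrist_torque": the same for the moment, N m; "gripper_width": finger opening in m; "grasp_force": force on a finger pad.
Only numpy, scipy, OpenCV 4.12 (cv2) and the standard library are available. Lean on these libraries where they do the work, as an engineer would, in place of code of your own. Each camera call takes 0.05 s, during which the arm holds its last target. There are 200 camera calls.

## Task

The stay of the little test kiln has come unpinned, so its lid drops shut as soon as nobody holds it. Press the latch lever at the kiln's front right corner all the way down to free the lid, then raise the lid slowly by its front handle, without letting it fall back, to 35 degrees open, and stay there holding it steady so that I can pin the stay: your program finishes with the gripper still holding the lid at 35 degrees. Leave the kiln's latch down and do not disturb the other things on the table.

Things in the scene. Friction and masses are not known exactly. Their poses are not given: they have to be found in the camera images.
- kiln: square top-loading test kiln, steel sheath over cream firebrick, fixed, 240 x 240 mm in plan, 186 mm high with the lid shut. Origin on the table under its centre; its -x side is the front (towards the robot: control box, lid handle, latch), +y its left, where the unpinned stay, a flat bar, hangs. Lid hinge axis: parallel to y, 128 mm behind the centre, 152 mm above the table
- kiln_lid (a joint): angle of the lid in rad: 0 = shut, grows as its front edge rises; hinged along the back, stops at 1.75; 35 degrees = 0.611. Brick slab 240 x 240 x 35 mm, about 1 kg: needs about 3 to 6 N upward at the handle, is not balanced and falls shut when let go. While the latch is up the lid can rise only about 2 mm
- lid_grip (a point): centre of the lid's handle: a level round wooden bar, 16 mm thick, 92 mm long, parallel to the kiln's y axis, between two brackets, its axis 42 mm in front of the lid's front face. Lid shut: 162 mm in front of the kiln's centre, 168 mm above the table; at 35 degrees: 100 mm in front, 331 mm up. It turns with the lid and, being round, can turn between the fingers
- latch (a joint): angle of the latch lever in rad, 0 = up (latched, its hook over a lug on the lid), grows as its ball end is pressed down, 0.7 = the lower stop (hook swung clear of the lug). It stays where it is left; about 1.5 to 3 N on the ball moves it
- latch_ball (a point): centre of the black ball, 21 mm wide, at the latch lever's free end. Latched: 172 mm in front of the kiln's centre, 177 mm to its right (-y), about 125 mm above the table; at the lower stop 61 mm above the table, 168 mm to the right. Pivot: 85 mm right of the kiln's centre, 105 mm above the table, axis along the kiln's x
- shell_vase: unglazed fluted vase 62 x 104 mm, 132 mm high, standing left of the kiln; bystander, origin under its centre
- lilac_bowl: lilac round bowl 124 mm wide, 86 mm high, left of the work; bystander, origin under its centre
- jar_ink: short glaze jar 58 mm wide, 86 mm high, in front on the right of the work; bystander, origin under its centre
- glaze_pen: pale blue pen 142 mm long lying in front on the left; bystander, origin under its centre
- rubber_rib: flat kidney-shaped rib 96 x 45 x 9 mm lying in front on the right; bystander, origin under its centre

How it is judged:
On the way, in this order (a step that is already met when the one before it is completed fails the run):
1. the latch lever is pressed right down while the lid is still shut (value of joint latch above 0.55 rad and value of joint kiln_lid below 0.05 rad), for 0.2 s.
2. the fingers have taken the lid and begun to raise it (value of joint kiln_lid above 0.15 rad and contact force between the fingers and kiln_lid above 1 N), for 0.1 s.
At the end, for the whole second after the job is handed in: the lid stands at 35 degrees open (0.611 rad, within 4 degrees), still, held by the fingers (more than 1 N) and resting on nothing else; the latch lever is down (more than 0.5 rad); the program ends holding it so (value of joint kiln_lid between 0.541 and 0.681 rad and velocity of joint kiln_lid between -0.05 and 0.05 rad/s and contact force between the fingers and kiln_lid above 1 N and contact force between each of shell_vase, lilac_bowl, jar_ink, glaze_pen, rubber_rib and kiln_lid below 0.2 N and value of joint latch above 0.5 rad); the arm keeps its last pose, push and grip.
It fails at once if the lid is let fall or slammed (velocity of joint kiln_lid below -1 rad/s).
It fails at once if the lid is thrown open (faster than 1.2 rad/s) (velocity of joint kiln_lid above 1.2 rad/s).
It fails at once if a bystander is pushed over 30 mm or tipped (distance of any of shell_vase, lilac_bowl, jar_ink, glaze_pen, rubber_rib from where it was at the start of the episode above 0.03 m or angle between any of shell_vase, jar_ink's own z axis and vertical above 0.5 rad).
It also fails if it takes over 48 s, if anything falls off the work surface, if the arm or the gripper's body presses on something with over 40 N, if the wrist force passes 120 N, or if a joint passes its speed limit or range.

## Working session

There is one attempt and no reset: what is moved stays moved. The work goes in short steps, Python scripts to look and compute and a tool call to move; the robot and the scene stay as the last step left them, time stands still between calls to the robot, and variables do not carry over. Pictures are saved under pics/ and viewed, at most 10 in all, crops included, and the job is handed in when it is done.

Besides the shell and the picture viewer there is one more tool, called after ">>>" as name(argument=value, ...), one argument or row to a line, values as JSON. send_rows: Moves the arm, as the interface text tells. Its arguments: {"type":"object","properties":{"plan":{"type":"array","items":{"type":"object","properties":{"tx":{"type":"number"},"ty":{"type":"number"},"tz":{"type":"number"},"wx":{"type":"number"},"wy":{"type":"number"},"wz":{"type":"number"},"fingers":{"type":"number"}}}},"squeeze":{"type":"number"}},"required":["plan"]}

```bash
mkdir -p pics; ls
cat > h.py <<'E'
import numpy as np, cv2
from rig import state, vision, ticket, models, manip
from scipy.spatial.transform import Rotation as Ro
def world(cam, c, p):
    return c["R"].T@(np.array(p)-c["t"])
E
python3 - <<'E'
from h import *
np.set_printoptions(precision=4,suppress=True)
s=state(); print(s["clock"],s["tcp_pos"],s["tcp_rot"],s["wrist_force"],manip.grip_point_offset)
for cam in ("scene","top"):
    c=vision.read_camera(cam); cv2.imwrite(f"pics/{cam}0.png",c["color"])
    c={k:np.array(v) for k,v in c.items()}
    for n in ("kiln","lid_grip","latch_ball","shell_vase","lilac_bowl","jar_ink","glaze_pen","rubber_rib"):
        for r in models.spot_point(cam,n)[:2]: print(cam,n,round(r["conf"],2),world(cam,c,r["point"]))
print(state()["clock"])
E
```

```text
pics
0.0 [0.2564 0.5966 0.1957] [ 0.2015  0.9795 -0.0009 -0.0001] [-0.3716  0.7139  0.143 ] 0.0187
scene kiln 0.6 [ 0.6775 -0.0023 -0.0023]
scene lid_grip 0.94 [ 0.522  -0.0379  0.1642]
scene latch_ball 0.41 [ 0.5499 -0.2139  0.1204]
scene shell_vase 0.74 [0.684  0.2028 0.004 ]
scene lilac_bowl 0.56 [ 0.4032  0.4476 -0.0014]
scene jar_ink 0.59 [ 0.416  -0.4546 -0.0017]
scene glaze_pen 0.4 [ 0.3868  0.2205 -0.0011]
scene rubber_rib 0.65 [ 0.3773 -0.3098 -0.0001]
top lid_grip 0.98 [ 0.5221 -0.0368  0.1688]
top latch_ball 0.48 [ 0.5498 -0.2115  0.1223]
top shell_vase 0.59 [ 0.6851  0.2013 -0.0022]
top lilac_bowl 0.9 [0.4015 0.4447 0.0024]
top lilac_bowl 0.45 [ 0.6864  0.1968 -0.0007]
top jar_ink 0.53 [ 0.4179 -0.4527 -0.001 ]
top glaze_pen 0.67 [0.3837 0.2305 0.0027]
top rubber_rib 0.68 [ 0.3746 -0.3121  0.0026]
0.9
```

View pics/scene0.png

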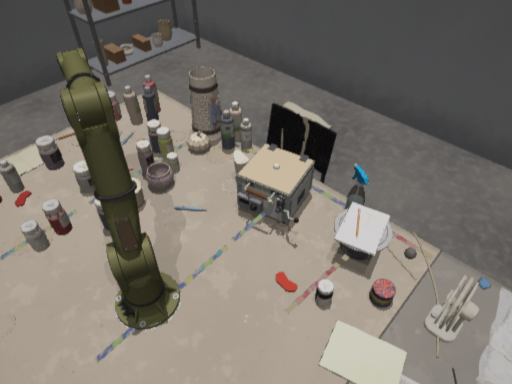

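View pics/top0.png

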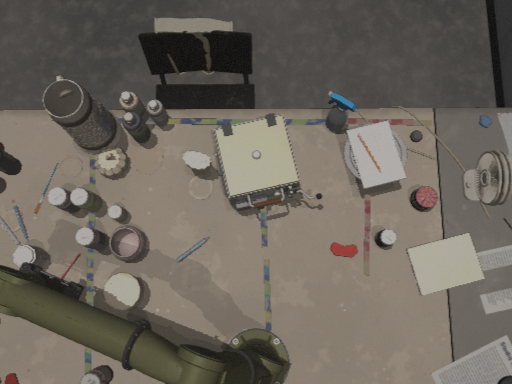

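The scene shows the kiln centred near (275,180), with the handle at its front (258,193) and the latch ball at its front right. In the top view the handle is at (265,202) and the ball at (319,196). These match the networks: kiln yaw is about 12.3° and its centre is near (0.680, -0.002). I'll move the arm towards the ball, with the closing axis along the kiln's x.

```bash
cat >> h.py <<'E'
np.set_printoptions(precision=4,suppress=True)
YAW=12.3; KC=np.array([0.680,-0.0025,0])
def kw(x,y,z): return KC+Ro.from_euler('z',YAW,degrees=True).apply([x,y,z])
def rot(yaw,pitch=0): # tool y along yaw, tool z down
    a=np.radians(yaw); y=np.array([np.cos(a),np.sin(a),0]); z=np.array([0,0,-1.])
    return Ro.from_matrix(np.c_[np.cross(y,z),y,z])
def delta(p,yaw,p0=None,R0=None):
    s=state(); p0=s["tcp_pos"] if p0 is None else p0; R0=Ro.from_quat(s["tcp_rot"]) if R0 is None else R0
    print("shift mm",1000*R0.inv().apply(np.array(p)-p0),"turn",(R0.inv()*rot(yaw)).as_rotvec(degrees=True))
E
python3 - <<'E'
from h import *
print(kw(-.172,-.176,.2), kw(-.162,0,.168))
delta([.5,.35,.33],45)
delta([.552,-.212,.25],12.3,np.array([.5,.35,.33]),rot(45))
E
```

```text
[ 0.5494 -0.2111  0.2   ] [ 0.5217 -0.037   0.168 ]
shift mm [-321.2075 -131.0704 -133.1988] turn [ 0.0086 -0.     21.7497]
shift mm [-434.1636 -360.6245   80.    ] turn [ 0.   0.  32.7]
```

>>> send_rows(
  plan=[
    {"tx": -0.321,"ty": -0.131,"tz": -0.133,"wz": 21.7,"fingers": 0},
    {"tx": -0.321,"ty": -0.131,"tz": -0.133,"wz": 21.7,"fingers": 0},
    {"tx": -0.321,"ty": -0.131,"tz": -0.133,"wz": 21.7,"fingers": 0},
    {"tx": -0.321,"ty": -0.131,"tz": -0.133,"wz": 21.7,"fingers": 0},
    {"tx": -0.321,"ty": -0.131,"tz": -0.133,"wz": 21.7,"fingers": 0},
    {"tx": -0.321,"ty": -0.131,"tz": -0.133,"wz": 21.7,"fingers": 0},
    {"tx": -0.321,"ty": -0.131,"tz": -0.133,"wz": 21.7,"fingers": 0},
    {"tx": -0.321,"ty": -0.131,"tz": -0.133,"wz": 21.7,"fingers": 0},
    {"tx": -0.321,"ty": -0.131,"tz": -0.133,"wz": 21.7,"fingers": 0},
    {"tx": -0.321,"ty": -0.131,"tz": -0.133,"wz": 21.7,"fingers": 0},
    {"tx": -0.321,"ty": -0.131,"tz": -0.133,"wz": 21.7,"fingers": 0},
  ],
)

```text
invalid input
```

>>> send_rows(
  plan=[
    {"tx": -0.434,"ty": -0.361,"tz": 0.04,"wz": 32.7,"fingers": 0},
    {"tx": -0.434,"ty": -0.361,"tz": 0.04,"wz": 32.7,"fingers": 0},
    {"tx": -0.434,"ty": -0.361,"tz": 0.04,"wz": 32.7,"fingers": 0},
    {"tx": -0.434,"ty": -0.361,"tz": 0.04,"wz": 32.7,"fingers": 0},
    {"tx": -0.434,"ty": -0.361,"tz": 0.04,"wz": 32.7,"fingers": 0},
    {"tx": -0.434,"ty": -0.361,"tz": 0.04,"wz": 32.7,"fingers": 0},
    {"tx": -0.434,"ty": -0.361,"tz": 0.04,"wz": 32.7,"fingers": 0},
    {"tx": -0.434,"ty": -0.361,"tz": 0.04,"wz": 32.7,"fingers": 0},
    {"tx": -0.434,"ty": -0.361,"tz": 0.04,"wz": 32.7,"fingers": 0},
    {"tx": -0.434,"ty": -0.361,"tz": 0.04,"wz": 32.7,"fingers": 0},
    {"tx": -0.434,"ty": -0.361,"tz": 0.04,"wz": 32.7,"fingers": 0},
    {"tx": -0.434,"ty": -0.361,"tz": 0.04,"wz": 32.7,"fingers": 0},
  ],
)

```text
invalid input
```

>>> send_rows(
  plan=[
    {"tx": -0.03,"ty": -0.012,"tz": -0.012,"wx": 0,"wy": 0,"wz": 2,"fingers": 0},
  ],
)

```text
clock: 0.98
tcp_pos: [0.2714, 0.5776, 0.2058]
tcp_rot: [0.213, 0.977, -0.001, -0.003]
wrist_force: [0.1, 0.8, 0.2]
gripper_width: 0.0847
grasp_force: 0.0
```

>>> send_rows(
  plan=[
    {"tx": -0.291,"ty": -0.119,"tz": -0.121,"wx": 0,"wy": 0,"wz": 19.7,"fingers": 0},
    {"tx": -0.291,"ty": -0.119,"tz": -0.121,"wx": 0,"wy": 0,"wz": 19.7,"fingers": 0},
    {"tx": -0.291,"ty": -0.119,"tz": -0.121,"wx": 0,"wy": 0,"wz": 19.7,"fingers": 0},
    {"tx": -0.291,"ty": -0.119,"tz": -0.121,"wx": 0,"wy": 0,"wz": 19.7,"fingers": 0},
    {"tx": -0.291,"ty": -0.119,"tz": -0.121,"wx": 0,"wy": 0,"wz": 19.7,"fingers": 0},
    {"tx": -0.291,"ty": -0.119,"tz": -0.121,"wx": 0,"wy": 0,"wz": 19.7,"fingers": 0},
    {"tx": -0.291,"ty": -0.119,"tz": -0.121,"wx": 0,"wy": 0,"wz": 19.7,"fingers": 0},
    {"tx": -0.291,"ty": -0.119,"tz": -0.121,"wx": 0,"wy": 0,"wz": 19.7,"fingers": 0},
    {"tx": -0.291,"ty": -0.119,"tz": -0.121,"wx": 0,"wy": 0,"wz": 19.7,"fingers": 0},
    {"tx": -0.291,"ty": -0.119,"tz": -0.121,"wx": 0,"wy": 0,"wz": 19.7,"fingers": 0},
  ],
)

```text
clock: 1.82
tcp_pos: [0.4949, 0.3394, 0.3314]
tcp_rot: [0.386, 0.923, 0.001, 0.001]
wrist_force: [-0.9, 0.4, -0.5]
gripper_width: 0.0216
grasp_force: 0.0
```

Run:
```python
from h import *
s=state(); print(s["clock"],s["tcp_pos"],s["tcp_rot"]); delta([.549,-.211,.29],12.3)
```

```text
1.8167 [0.4949 0.3394 0.3314] [0.3855 0.9227 0.001  0.0013]
shift mm [-429.5508 -348.4391   41.0578] turn [ 0.182   0.0406 32.3459]
```

>>> send_rows(
  plan=[
    {"tx": -0.43,"ty": -0.35,"tz": 0.04,"wx": 0,"wy": 0,"wz": 32.5,"fingers": 0},
    {"tx": -0.43,"ty": -0.35,"tz": 0.04,"wx": 0,"wy": 0,"wz": 32.5,"fingers": 0},
    {"tx": -0.43,"ty": -0.35,"tz": 0.04,"wx": 0,"wy": 0,"wz": 32.5,"fingers": 0},
    {"tx": -0.43,"ty": -0.35,"tz": 0.04,"wx": 0,"wy": 0,"wz": 32.5,"fingers": 0},
    {"tx": -0.43,"ty": -0.35,"tz": 0.04,"wx": 0,"wy": 0,"wz": 32.5,"fingers": 0},
    {"tx": -0.43,"ty": -0.35,"tz": 0.04,"wx": 0,"wy": 0,"wz": 32.5,"fingers": 0},
    {"tx": -0.43,"ty": -0.35,"tz": 0.04,"wx": 0,"wy": 0,"wz": 32.5,"fingers": 0},
    {"tx": -0.43,"ty": -0.35,"tz": 0.04,"wx": 0,"wy": 0,"wz": 32.5,"fingers": 0},
    {"tx": -0.43,"ty": -0.35,"tz": 0.04,"wx": 0,"wy": 0,"wz": 32.5,"fingers": 0},
    {"tx": -0.43,"ty": -0.35,"tz": 0.04,"wx": 0,"wy": 0,"wz": 32.5,"fingers": 0},
    {"tx": -0.43,"ty": -0.35,"tz": 0.04,"wx": 0,"wy": 0,"wz": 32.5,"fingers": 0},
    {"tx": -0.43,"ty": -0.35,"tz": 0.04,"wx": 0,"wy": 0,"wz": 32.5,"fingers": 0},
  ],
)

```text
clock: 2.82
tcp_pos: [0.5433, -0.1529, 0.2932]
tcp_rot: [0.624, 0.781, 0.001, -0.0]
wrist_force: [1.6, 0.5, -0.2]
gripper_width: 0.0006
grasp_force: 0.0
```

Run:
```python
from h import *
c=vision.read_camera("wrist"); cv2.imwrite("pics/w1.png",c["color"])
c={k:np.array(v) for k,v in c.items()}
for n in ("lid_grip","latch_ball"):
    for r in models.spot_point("wrist",n)[:2]: print(n,round(r["conf"],2),world(0,c,r["point"]))
s=state(); print(s["clock"],s["tcp_pos"],s["tcp_rot"]); delta([.549,-.211,.16],12.3)
```

```text
lid_grip 0.86 [ 0.5238 -0.0353  0.1733]
latch_ball 0.74 [ 0.554  -0.2135  0.1281]
2.9667 [ 0.5424 -0.1559  0.2929] [ 0.6276  0.7785 -0.0007 -0.0004]
shift mm [-55.2302  -5.0618 132.9463] turn [-0.0888  0.0187 -0.0481]
```

View pics/w1.png

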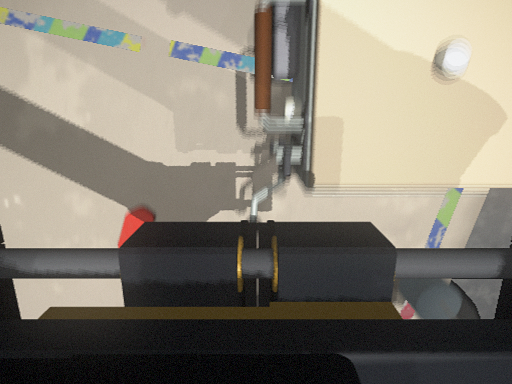

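The wrist view shows the handle upright at column 263, so yaw 12.3° is right, with the lid edge at about column 312. The lever runs down to (255,215) under the fingers. Next I move over the ball and press straight down.

>>> send_rows(
  plan=[
    {"tx": -0.055,"ty": -0.004,"tz": 0.03,"wx": 0,"wy": 0,"wz": 0,"fingers": 0},
    {"tx": -0.055,"ty": -0.004,"tz": 0.06,"wx": 0,"wy": 0,"wz": 0,"fingers": 0},
    {"tx": -0.055,"ty": -0.004,"tz": 0.09,"wx": 0,"wy": 0,"wz": 0,"fingers": 0},
    {"tx": -0.055,"ty": -0.004,"tz": 0.12,"wx": 0,"wy": 0,"wz": 0,"fingers": 0},
    {"tx": -0.055,"ty": -0.004,"tz": 0.14,"wx": 0,"wy": 0,"wz": 0,"fingers": 0},
    {"tx": -0.055,"ty": -0.004,"tz": 0.14,"wx": 0,"wy": 0,"wz": 0,"fingers": 0},
    {"tx": -0.055,"ty": -0.004,"tz": 0.14,"wx": 0,"wy": 0,"wz": 0,"fingers": 0},
  ],
)

```text
clock: 3.55
tcp_pos: [0.5513, -0.2049, 0.1528]
tcp_rot: [0.624, 0.781, -0.0, -0.001]
wrist_force: [-0.8, -0.0, 0.7]
gripper_width: 0.0004
grasp_force: 0.0
```

Run:
```python
from h import *
for cam in ("scene","top"):
    c=vision.read_camera(cam)
    if cam=="scene": cv2.imwrite("pics/s2.png",cv2.resize(c["color"][140:250,220:370],None,fx=5,fy=5,interpolation=cv2.INTER_CUBIC))
s=state(); print(s["clock"],s["tcp_pos"],s["wrist_force"]); delta([.550,-.211,.070],12.3)
```

```text
3.65 [ 0.5528 -0.2067  0.1554] [ 0.3716  0.1145 -0.1582]
shift mm [-3.5368 -3.8837 85.4117] turn [0.144  0.0244 0.3844]
```

View pics/s2.png

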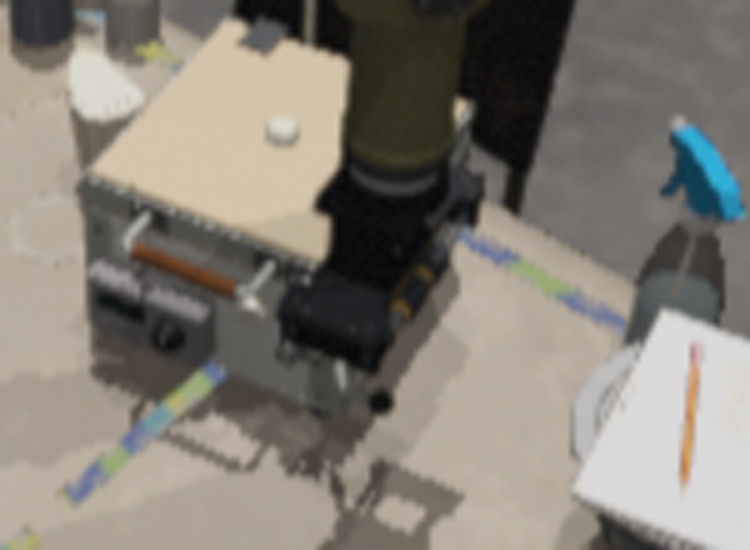

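Run:
```python
from h import *
s=state()
c={k:np.array(v) for k,v in vision.read_camera("scene").items()}
def pr(X):
    q=c["R"]@np.array(X)+c["t"]; u=np.array([c["fx"]*q[0]/q[2]+c["cx"],c["fy"]*q[1]/q[2]+c["cy"]]); return u,(u-[220,140])*5
print("tcp",s["tcp_pos"],pr(s["tcp_pos"]))
print("ball",pr([.551,-.2125,.125]), pr(kw(-.172,-.168,.061)))
for r in models.spot_point("scene","latch_ball"): print(r["conf"],world(0,c,r["point"]))
```

```text
tcp [ 0.5528 -0.2067  0.1554] (array([294.8569, 213.1659]), array([374.2847, 365.8297]))
ball (array([295.2018, 219.616 ]), array([376.009 , 398.0801])) (array([291.6763, 229.7569]), array([358.3813, 448.7844]))
0.61 [ 0.5523 -0.2145  0.1213]
```

The crop shows the ball at (380,402) directly under the fingertips, which project to (374,366). The lid is still shut and the handle clear. I press now.

>>> send_rows(
  plan=[
    {"tx": -0.005,"ty": -0.003,"tz": 0.01,"wx": 0,"wy": 0,"wz": 0,"fingers": 0},
    {"tx": -0.005,"ty": -0.003,"tz": 0.018,"wx": 0,"wy": 0,"wz": 0,"fingers": 0},
    {"tx": -0.005,"ty": -0.003,"tz": 0.026,"wx": 0,"wy": 0,"wz": 0,"fingers": 0},
    {"tx": -0.005,"ty": -0.003,"tz": 0.034,"wx": 0,"wy": 0,"wz": 0,"fingers": 0},
    {"tx": -0.004,"ty": -0.003,"tz": 0.042,"wx": 0,"wy": 0,"wz": 0,"fingers": 0},
    {"tx": -0.003,"ty": -0.003,"tz": 0.05,"wx": 0,"wy": 0,"wz": 0,"fingers": 0},
  ],
)

```text
clock: 4.25
tcp_pos: [0.5489, -0.2119, 0.1028]
tcp_rot: [0.626, 0.78, -0.0, 0.0]
wrist_force: [0.3, -1.5, 2.5]
gripper_width: 0.0007
grasp_force: 0.8
```

>>> send_rows(
  plan=[
    {"tx": 0.0,"ty": 0,"tz": 0.007,"wx": 0,"wy": 0,"wz": 0,"fingers": 0},
    {"tx": 0.001,"ty": 0,"tz": 0.014,"wx": 0,"wy": 0,"wz": 0,"fingers": 0},
    {"tx": 0.002,"ty": 0,"tz": 0.021,"wx": 0,"wy": 0,"wz": 0,"fingers": 0},
    {"tx": 0.003,"ty": 0,"tz": 0.028,"wx": 0,"wy": 0,"wz": 0,"fingers": 0},
    {"tx": 0.003,"ty": 0,"tz": 0.034,"wx": 0,"wy": 0,"wz": 0,"fingers": 0},
    {"tx": 0.003,"ty": 0,"tz": 0.034,"wx": 0,"wy": 0,"wz": 0,"fingers": 0},
    {"tx": 0.003,"ty": 0,"tz": 0.034,"wx": 0,"wy": 0,"wz": 0,"fingers": 0},
  ],
)

```text
clock: 4.83
tcp_pos: [0.5479, -0.2081, 0.0691]
tcp_rot: [0.625, 0.78, -0.0, -0.001]
wrist_force: [0.2, 0.3, 0.8]
gripper_width: 0.0004
grasp_force: 0.0
```

>>> send_rows(
  plan=[
    {"tx": 0.0,"ty": 0,"tz": 0.004,"wx": 0,"wy": 0,"wz": 0,"fingers": 0},
    {"tx": 0,"ty": 0,"tz": 0.007,"wx": 0,"wy": 0,"wz": 0,"fingers": 0},
    {"tx": 0,"ty": 0,"tz": 0.007,"wx": 0,"wy": 0,"wz": 0,"fingers": 0},
    {"tx": 0,"ty": 0,"tz": 0.007,"wx": 0,"wy": 0,"wz": 0,"fingers": 0},
  ],
)

```text
clock: 5.17
tcp_pos: [0.5482, -0.2086, 0.0626]
tcp_rot: [0.626, 0.78, -0.0, -0.0]
wrist_force: [0.7, 0.3, 0.7]
gripper_width: 0.0005
grasp_force: 0.0
```

Run:
```python
from h import *
for cam in ("scene","top"):
    c={k:np.array(v) for k,v in vision.read_camera(cam).items()}
    if cam=="scene": cv2.imwrite("pics/s3.png",cv2.resize(c["color"][140:250,220:370],None,fx=5,fy=5,interpolation=cv2.INTER_CUBIC))
    for n in ("latch_ball","lid_grip"):
        for r in models.spot_point(cam,n)[:2]: print(n,r["conf"],world(0,c,r["point"]))
print(state()["wrist_force"],state()["tcp_pos"],kw(-.172,-.168,.061))
```

```text
lid_grip 0.94 [ 0.5247 -0.0346  0.1684]
latch_ball 0.61 [ 0.5497 -0.2107  0.0777]
lid_grip 0.7 [ 0.5214 -0.0413  0.1706]
[-0.4983 -0.2294  0.0124] [ 0.5483 -0.2088  0.0628] [ 0.5477 -0.2033  0.061 ]
```

View pics/s3.png

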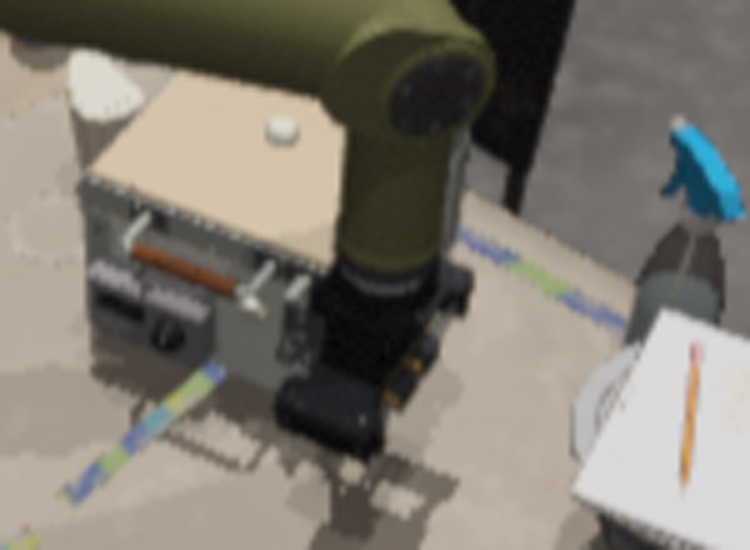

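The gripper hides the ball and the force is near zero, so I'll raise the tool and look at the lever.

>>> send_rows(
  plan=[
    {"tx": 0,"ty": 0,"tz": -0.04,"wx": 0,"wy": 0,"wz": 0,"fingers": 0},
    {"tx": 0,"ty": 0,"tz": -0.08,"wx": 0,"wy": 0,"wz": 0,"fingers": 0},
    {"tx": 0,"ty": 0,"tz": -0.12,"wx": 0,"wy": 0,"wz": 0,"fingers": 0},
    {"tx": 0,"ty": 0,"tz": -0.13,"wx": 0,"wy": 0,"wz": 0,"fingers": 0},
    {"tx": 0,"ty": 0,"tz": -0.13,"wx": 0,"wy": 0,"wz": 0,"fingers": 0},
  ],
)

```text
clock: 5.88
tcp_pos: [0.5508, -0.2099, 0.1972]
tcp_rot: [0.626, 0.78, 0.002, 0.004]
wrist_force: [-0.3, -0.1, -0.9]
gripper_width: 0.0006
grasp_force: 0.0
```

Run:
```python
from h import *
ims=[]
for cam in ("scene","top"):
    c={k:np.array(v) for k,v in vision.read_camera(cam).items()}
    cr=c["color"][170:240,240:320] if cam=="scene" else c["color"][150:220,260:340]
    ims.append(cv2.resize(cr,None,fx=5,fy=5,interpolation=cv2.INTER_CUBIC))
    for n in ("latch_ball","lid_grip"):
        for r in models.spot_point(cam,n)[:2]: print(cam,n,r["conf"],world(0,c,r["point"]))
cv2.imwrite("pics/s4.png",np.hstack(ims))
s=state();print(s["clock"],s["tcp_pos"],s["wrist_force"])
```

```text
scene latch_ball 0.45 [ 0.5522 -0.2115  0.0773]
scene latch_ball 0.42 [ 0.3781 -0.3133  0.0021]
scene lid_grip 0.89 [ 0.5256 -0.0399  0.1672]
top latch_ball 0.64 [ 0.5488 -0.2061  0.0758]
top lid_grip 0.89 [ 0.521  -0.0414  0.1687]
6.1833 [ 0.5473 -0.2082  0.1909] [ 0.5013  0.5303 -0.2342]
```

View pics/s4.png

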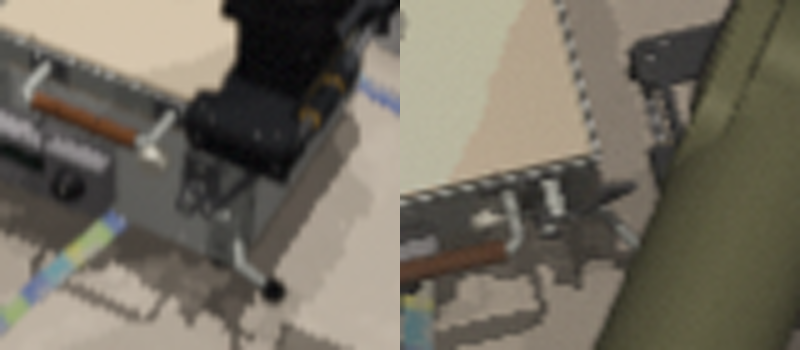

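In the crop the ball is at (272,290), about z 0.077, so the lever is only around 0.5 rad down: the fingertip slipped off. It's safer to grip the ball and pull it down. I open, straddle it and close.

>>> send_rows(
  plan=[
    {"tx": -0.003,"ty": 0.001,"tz": 0,"wx": 0,"wy": 0,"wz": 0,"fingers": 0.06},
    {"tx": -0.003,"ty": 0.001,"tz": 0,"wx": 0,"wy": 0,"wz": 0,"fingers": 0.06},
    {"tx": -0.003,"ty": 0.001,"tz": 0,"wx": 0,"wy": 0,"wz": 0,"fingers": 0.06},
    {"tx": -0.003,"ty": 0.001,"tz": 0,"wx": 0,"wy": 0,"wz": 0,"fingers": 0.06},
    {"tx": -0.003,"ty": 0.001,"tz": 0.02,"wx": 0,"wy": 0,"wz": 0,"fingers": 0.06},
    {"tx": -0.003,"ty": 0.001,"tz": 0.04,"wx": 0,"wy": 0,"wz": 0,"fingers": 0.06},
    {"tx": -0.003,"ty": 0.001,"tz": 0.06,"wx": 0,"wy": 0,"wz": 0,"fingers": 0.06},
    {"tx": -0.003,"ty": 0.001,"tz": 0.08,"wx": 0,"wy": 0,"wz": 0,"fingers": 0.06},
    {"tx": -0.003,"ty": 0.001,"tz": 0.1,"wx": 0,"wy": 0,"wz": 0,"fingers": 0.06},
    {"tx": -0.003,"ty": 0.001,"tz": 0.115,"wx": 0,"wy": 0,"wz": 0,"fingers": 0.06},
    {"tx": -0.003,"ty": 0.001,"tz": 0.13,"wx": 0,"wy": 0,"wz": 0,"fingers": 0.06},
    {"tx": -0.003,"ty": 0.001,"tz": 0.13,"wx": 0,"wy": 0,"wz": 0,"fingers": 0.06},
  ],
)

```text
clock: 7.18
tcp_pos: [0.5495, -0.2139, 0.0616]
tcp_rot: [0.627, 0.779, -0.001, 0.001]
wrist_force: [-0.5, -0.6, 0.4]
gripper_width: 0.0593
grasp_force: 0.0
```

>>> send_rows(
  plan=[
    {"tx": 0,"ty": 0,"tz": 0,"wx": 0,"wy": 0,"wz": 0,"fingers": 0.01},
    {"tx": 0,"ty": 0,"tz": 0,"wx": 0,"wy": 0,"wz": 0,"fingers": 0.01},
    {"tx": 0,"ty": 0,"tz": 0,"wx": 0,"wy": 0,"wz": 0,"fingers": 0.01},
    {"tx": 0,"ty": 0,"tz": 0,"wx": 0,"wy": 0,"wz": 0,"fingers": 0.01},
    {"tx": 0,"ty": 0,"tz": 0,"wx": 0,"wy": 0,"wz": 0,"fingers": 0.01},
    {"tx": 0,"ty": 0,"tz": 0,"wx": 0,"wy": 0,"wz": 0,"fingers": 0.01},
    {"tx": 0,"ty": 0,"tz": 0,"wx": 0,"wy": 0,"wz": 0,"fingers": 0.01},
    {"tx": 0,"ty": 0,"tz": 0,"wx": 0,"wy": 0,"wz": 0,"fingers": 0.01},
  ],
  squeeze=15,
)

```text
clock: 7.85
tcp_pos: [0.55, -0.2113, 0.0628]
tcp_rot: [0.626, 0.78, 0.0, 0.0]
wrist_force: [0.3, 0.4, 0.2]
gripper_width: 0.015
grasp_force: 0.0
```

>>> send_rows(
  plan=[
    {"tx": 0,"ty": 0,"tz": 0,"wx": 0,"wy": 0,"wz": 0,"fingers": 0.005},
    {"tx": 0,"ty": 0,"tz": 0,"wx": 0,"wy": 0,"wz": 0,"fingers": 0.005},
    {"tx": 0,"ty": 0,"tz": 0,"wx": 0,"wy": 0,"wz": 0,"fingers": 0.005},
  ],
  squeeze=15,
)

```text
clock: 8.1
tcp_pos: [0.5499, -0.2114, 0.0628]
tcp_rot: [0.626, 0.78, 0.0, 0.0]
wrist_force: [0.8, -0.5, -0.1]
gripper_width: 0.0061
grasp_force: 0.0
```

Run:
```python
from h import *
ims=[]
for cam in ("scene","top","wrist"):
    c={k:np.array(v) for k,v in vision.read_camera(cam).items()}
    if cam=="wrist": cr=cv2.resize(c["color"],(467,350))
    elif cam=="scene": cr=cv2.resize(c["color"][175:245,250:310],None,fx=5,fy=5,interpolation=cv2.INTER_CUBIC)
    if cam!="top": ims.append(cr)
    for r in models.spot_point(cam,"latch_ball")[:2]: print(cam,r["conf"],world(0,c,r["point"]))
cv2.imwrite("pics/s5.png",np.hstack(ims))
```

```text
top 0.66 [ 0.4186 -0.4523 -0.0001]
top 0.56 [ 0.55   -0.2043  0.07  ]
wrist 0.75 [ 0.5533 -0.2083  0.0763]
```

View pics/s5.png

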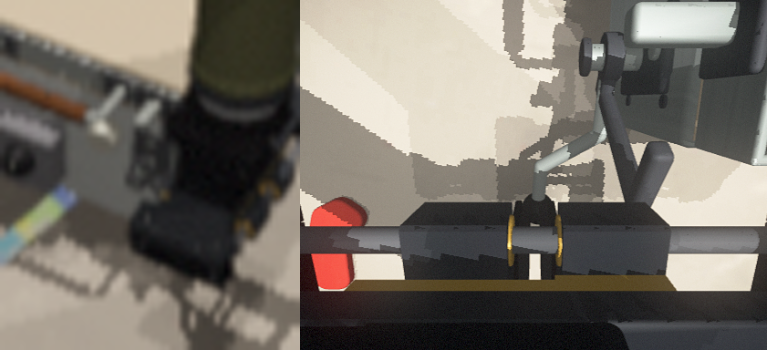

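Run:
```python
from h import *
C={n:{k:np.array(v) for k,v in vision.read_camera(n).items()} for n in("scene","wrist")}
def pr(n,X):
    c=C[n]; q=c["R"]@np.array(X)+c["t"]; return np.round([c["fx"]*q[0]/q[2]+c["cx"],c["fy"]*q[1]/q[2]+c["cy"]],1)
s=state(); Rt=Ro.from_quat(s["tcp_rot"]); p=s["tcp_pos"]
print("tcp",p,pr("wrist",p),"grasp pt",pr("wrist",p+Rt.apply([0,0,-.0187])), "tip inner edge",pr("wrist",p+Rt.apply([.0095,0,0])))
c=C["wrist"]; print("cam pos in tool",Rt.inv().apply(-c["R"].T@c["t"]-p), "axis",Rt.inv().apply(c["R"].T[:,2]))
a0=np.arctan2(.02,.092)
for th in (0,.4,.5,.6,.7,.8):
    X=kw(-.172,-.085-.0941*np.cos(a0-th),.105+.0941*np.sin(a0-th)); print(th,X,pr("scene",X),pr("wrist",X))
cv2.imwrite("pics/w6.png",cv2.resize(vision.read_camera("wrist")["color"][180:320,200:330],None,fx=4.2,fy=4.2,interpolation=cv2.INTER_CUBIC))
```

```text
tcp [ 0.5499 -0.2114  0.0628] [255.6 223.8] grasp pt [255.5 235.3] tip inner edge [255.6 209.5]
cam pos in tool [ 0.0712  0.0009 -0.1888] axis [-0.2567 -0.      0.9665]
0 [ 0.5496 -0.212   0.125 ] [294.9 219.8] [254.  274.8]
0.4 [ 0.5498 -0.2125  0.0876] [294.3 226.2] [254.7 241.5]
0.5 [ 0.5493 -0.2104  0.0785] [293.7 227.6] [254.8 231.6]
0.6 [ 0.5486 -0.2074  0.0696] [292.8 228.7] [254.9 221.3]
0.7 [ 0.5478 -0.2035  0.0611] [291.7 229.8] [255.  210.7]
0.8 [ 0.5468 -0.1988  0.053 ] [290.5 230.6] [255.1 199.7]
```

View pics/w6.png

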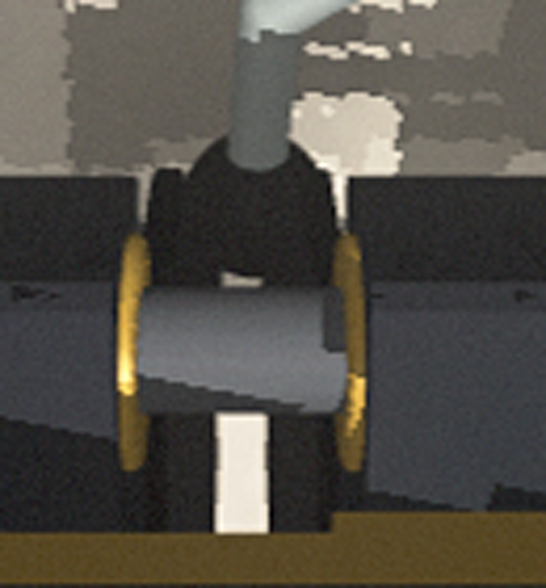

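The wrist views show the ball at crop (257,203), inward of the shut fingers (tips at row 172). The swung-out hook arm is also close to the gripper's body. I'll reopen, tilt the tool so the body leans away from the kiln, move in and grip again.

>>> send_rows(
  plan=[
    {"tx": 0,"ty": 0.003,"tz": 0,"wx": 0,"wy": 0,"wz": 0,"fingers": 0.046},
    {"tx": 0,"ty": 0.003,"tz": 0,"wx": 0,"wy": 0,"wz": 0,"fingers": 0.046},
    {"tx": 0,"ty": 0.003,"tz": 0,"wx": 0,"wy": 0,"wz": 0,"fingers": 0.046},
    {"tx": 0,"ty": 0.003,"tz": 0,"wx": 0,"wy": 0,"wz": 0,"fingers": 0.046},
    {"tx": 0,"ty": 0.003,"tz": 0,"wx": 0,"wy": 0,"wz": 0,"fingers": 0.046},
    {"tx": 0,"ty": 0.003,"tz": 0,"wx": 0,"wy": 5,"wz": 0,"fingers": 0.046},
    {"tx": 0,"ty": 0.003,"tz": 0,"wx": 0,"wy": 10,"wz": 0,"fingers": 0.046},
    {"tx": 0.002,"ty": 0.003,"tz": 0,"wx": 0,"wy": 15,"wz": 0,"fingers": 0.046},
    {"tx": 0.006,"ty": 0.003,"tz": 0.002,"wx": 0,"wy": 20,"wz": 0,"fingers": 0.046},
    {"tx": 0.011,"ty": 0.003,"tz": 0.004,"wx": 0,"wy": 20,"wz": 0,"fingers": 0.046},
    {"tx": 0.015,"ty": 0.003,"tz": 0.004,"wx": 0,"wy": 20,"wz": 0,"fingers": 0.046},
    {"tx": 0.015,"ty": 0.003,"tz": 0.004,"wx": 0,"wy": 20,"wz": 0,"fingers": 0.046},
  ],
  squeeze=15,
)

```text
clock: 9.55
tcp_pos: [0.5496, -0.194, 0.0586]
tcp_rot: [0.615, 0.769, 0.109, -0.136]
wrist_force: [0.5, 1.4, 0.6]
gripper_width: 0.0459
grasp_force: 0.0
```

>>> send_rows(
  plan=[
    {"tx": 0,"ty": 0,"tz": 0,"wx": 0,"wy": 0,"wz": 0,"fingers": 0.01},
    {"tx": 0,"ty": 0,"tz": 0,"wx": 0,"wy": 0,"wz": 0,"fingers": 0.01},
    {"tx": 0,"ty": 0,"tz": 0,"wx": 0,"wy": 0,"wz": 0,"fingers": 0.01},
    {"tx": 0,"ty": 0,"tz": 0,"wx": 0,"wy": 0,"wz": 0,"fingers": 0.01},
    {"tx": 0,"ty": 0,"tz": 0,"wx": 0,"wy": 0,"wz": 0,"fingers": 0.01},
  ],
  squeeze=15,
)

```text
clock: 9.97
tcp_pos: [0.5499, -0.1957, 0.0592]
tcp_rot: [0.616, 0.769, 0.109, -0.135]
wrist_force: [0.2, 0.6, -1.0]
gripper_width: 0.0203
grasp_force: 0.0
```

>>> send_rows(
  plan=[
    {"tx": 0,"ty": 0,"tz": 0,"wx": 0,"wy": 0,"wz": 0,"fingers": 0.01},
    {"tx": 0,"ty": 0,"tz": 0,"wx": 0,"wy": 0,"wz": 0,"fingers": 0.01},
  ],
  squeeze=15,
)

```text
clock: 10.13
tcp_pos: [0.5489, -0.1962, 0.0588]
tcp_rot: [0.616, 0.768, 0.108, -0.136]
wrist_force: [-2.3, -0.1, 1.2]
gripper_width: 0.0126
grasp_force: 1.7
```

Run:
```python
from h import *
s=state(); print(s["gripper_width"],s["grasp_force"],s["wrist_force"],s["tcp_pos"])
for cam in ("scene","top","wrist"):
    c={k:np.array(v) for k,v in vision.read_camera(cam).items()}
    for r in models.spot_point(cam,"latch_ball")[:2]: print(cam,r["conf"],world(0,c,r["point"]))
cv2.imwrite("pics/w7.png",c["color"])
```

```text
0.012565167880501407 1.7002435214817524 [-2.3203 -0.1099  1.2205] [ 0.5489 -0.1962  0.0588]
top 0.7 [ 0.5208 -0.0401  0.1685]
wrist 0.78 [ 0.5509 -0.2097  0.0752]
```

View pics/w7.png

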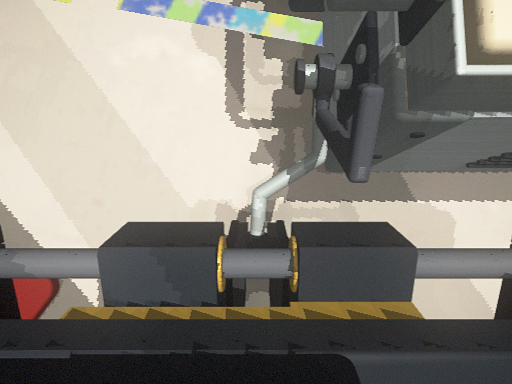

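The rod now runs straight between the fingers at (258,232), and they are pinching at the ball end. I tighten the grip and pull down slowly.

>>> send_rows(
  plan=[
    {"tx": 0,"ty": 0,"tz": 0,"wx": 0,"wy": 0,"wz": 0,"fingers": 0},
    {"tx": 0,"ty": 0,"tz": 0,"wx": 0,"wy": 0,"wz": 0,"fingers": 0},
    {"tx": 0,"ty": 0,"tz": 0,"wx": 0,"wy": 0,"wz": 0,"fingers": 0},
  ],
  squeeze=30,
)

```text
clock: 10.68
tcp_pos: [0.5501, -0.1963, 0.0589]
tcp_rot: [0.616, 0.768, 0.109, -0.135]
wrist_force: [-0.3, -0.8, 0.5]
gripper_width: 0.0014
grasp_force: 0.6
```

>>> send_rows(
  plan=[
    {"tx": -0.001,"ty": 0,"tz": 0.003,"wx": 0,"wy": 0,"wz": 0,"fingers": 0},
    {"tx": -0.001,"ty": 0,"tz": 0.006,"wx": 0,"wy": 0,"wz": 0,"fingers": 0},
    {"tx": -0.002,"ty": 0,"tz": 0.009,"wx": 0,"wy": 0,"wz": 0,"fingers": 0},
  ],
  squeeze=30,
)

```text
clock: 10.93
tcp_pos: [0.5499, -0.1943, 0.0495]
tcp_rot: [0.616, 0.768, 0.109, -0.135]
wrist_force: [0.5, 0.1, 1.5]
gripper_width: 0.0002
grasp_force: 0.6
```

```bash
cat >> h.py <<'E'
def loc(p):
    return Ro.from_euler('z',-YAW,degrees=True).apply(np.array(p)-KC)
def look(names=("latch_ball",),cams=("scene","top","wrist"),save=None):
    for cam in cams:
        c={k:np.array(v) for k,v in vision.read_camera(cam).items()}
        if save: cv2.imwrite(f"pics/{save}_{cam}.png",c["color"])
        for n in names:
            for r in models.spot_point(cam,n)[:2]:
                w=world(0,c,r["point"]); print(cam,n,round(r["conf"],2),w,"local",loc(w))
    s=state(); print(s["clock"],"tcp",s["tcp_pos"],"local",loc(s["tcp_pos"]),s["wrist_force"],s["gripper_width"],s["grasp_force"])
E
python3 -c "
from h import *
look(save='a8')"
```

```text
top latch_ball 0.61 [ 0.5489 -0.2011  0.0602] local [-0.1704 -0.1661  0.0602]
11.2333 tcp [ 0.5492 -0.1949  0.0494] local [-0.1688 -0.1601  0.0494] [0.2433 0.3336 0.4178] 0.0006202152017058826 0.0
```

>>> send_rows(
  plan=[
    {"tx": 0,"ty": 0,"tz": 0,"wx": 0,"wy": 0,"wz": 0,"fingers": 0.055},
    {"tx": 0,"ty": 0,"tz": 0,"wx": 0,"wy": 0,"wz": 0,"fingers": 0.055},
    {"tx": 0,"ty": 0,"tz": 0,"wx": 0,"wy": 0,"wz": 0,"fingers": 0.055},
    {"tx": 0,"ty": 0,"tz": 0,"wx": 0,"wy": 0,"wz": 0,"fingers": 0.055},
    {"tx": 0,"ty": 0,"tz": 0,"wx": 0,"wy": 0,"wz": 0,"fingers": 0.055},
    {"tx": 0,"ty": 0,"tz": 0,"wx": 0,"wy": 0,"wz": 0,"fingers": 0.055},
    {"tx": 0,"ty": 0,"tz": -0.04,"wx": 0,"wy": 0,"wz": 0,"fingers": 0.055},
    {"tx": 0,"ty": 0,"tz": -0.08,"wx": 0,"wy": 0,"wz": 0,"fingers": 0.055},
    {"tx": 0,"ty": 0,"tz": -0.12,"wx": 0,"wy": 0,"wz": 0,"fingers": 0.055},
    {"tx": 0,"ty": 0,"tz": -0.16,"wx": 0,"wy": 0,"wz": 0,"fingers": 0.055},
    {"tx": 0,"ty": 0,"tz": -0.16,"wx": 0,"wy": 0,"wz": 0,"fingers": 0.055},
  ],
)

```text
clock: 12.15
tcp_pos: [0.5636, -0.2536, 0.208]
tcp_rot: [0.617, 0.769, 0.109, -0.129]
wrist_force: [0.4, -0.4, 0.8]
gripper_width: 0.054
grasp_force: 0.0
```

```bash
python3 -c "
from h import *
look(save='a9')
c={k:np.array(v) for k,v in vision.read_camera('scene').items()}
C=c['color'].astype(int)
# darkest blob near expected ball
sub=C[215:240,280:305].sum(2); print(sub.min()); ys,xs=np.where(sub<sub.min()+60); print(len(xs),xs.mean()+280,ys.mean()+215)
"
```

```text
scene latch_ball 0.63 [ 0.5495 -0.2078  0.0633] local [-0.1712 -0.1728  0.0633]
top latch_ball 0.6 [ 0.5479 -0.2022  0.061 ] local [-0.1716 -0.1669  0.061 ]
wrist latch_ball 0.56 [ 0.5531 -0.2051  0.0648] local [-0.1672 -0.1709  0.0648]
12.45 tcp [ 0.5607 -0.2471  0.1984] local [-0.1687 -0.2136  0.1984] [-0.1669  0.7221 -0.5512] 0.055113798903274204 0.0
102
14 288.5 226.64285714285714
```

All three cameras now put the ball at z ≈ 0.063, so the latch is at about 0.68 rad, down. Next is the handle.

```bash
python3 -c "
from h import *
delta([.5225,-.038,.27],12.3)"
```

```text
shift mm [224.1287   8.1683   5.9225] turn [ -0.1615 -20.1288   0.2706]
```

>>> send_rows(
  plan=[
    {"tx": 0.025,"ty": 0.002,"tz": -0.033,"wx": 0,"wy": -5,"wz": 0,"fingers": 0.055},
    {"tx": 0.065,"ty": 0.004,"tz": -0.04,"wx": 0,"wy": -10,"wz": 0,"fingers": 0.05},
    {"tx": 0.1,"ty": 0.005,"tz": -0.035,"wx": 0,"wy": -15,"wz": 0,"fingers": 0.045},
    {"tx": 0.14,"ty": 0.006,"tz": -0.02,"wx": 0,"wy": -20,"wz": 0,"fingers": 0.04},
    {"tx": 0.18,"ty": 0.008,"tz": -0.007,"wx": 0,"wy": -20,"wz": 0,"fingers": 0.04},
    {"tx": 0.224,"ty": 0.008,"tz": 0.006,"wx": 0,"wy": -20,"wz": 0,"fingers": 0.04},
    {"tx": 0.224,"ty": 0.008,"tz": 0.006,"wx": 0,"wy": -20,"wz": 0,"fingers": 0.04},
    {"tx": 0.224,"ty": 0.008,"tz": 0.006,"wx": 0,"wy": -20,"wz": 0,"fingers": 0.04},
  ],
)

```text
clock: 13.17
tcp_pos: [0.5221, -0.0344, 0.2705]
tcp_rot: [0.622, 0.783, 0.0, -0.001]
wrist_force: [-0.3, -0.3, 0.6]
gripper_width: 0.0401
grasp_force: 0.0
```

```bash
python3 -c "
from h import *
look(('latch_ball','lid_grip'),save='a10')
delta([.5225,-.038,.15],12.3)
s=state(); c={k:np.array(v) for k,v in vision.read_camera('wrist').items()}
Rt=Ro.from_quat(s['tcp_rot'])
def pr(X):
    q=c['R']@np.array(X)+c['t']; return np.round([c['fx']*q[0]/q[2]+c['cx'],c['fy']*q[1]/q[2]+c['cy']],1)
for y in (-.02,.02): print('pad',pr(s['tcp_pos']+Rt.apply([0,y,0])))
# handle color (brown) in the wrist image
hsv=cv2.cvtColor(c['color'].astype(np.uint8),cv2.COLOR_BGR2HSV); m=cv2.inRange(hsv,(3,90,40),(15,255,200)); m[300:]=0
n,l,st,ce=cv2.connectedComponentsWithStats(m); i=1+st[1:,4].argmax(); print(st[i],ce[i]); print('model bar ends',pr(kw(-.162,.046,.168)),pr(kw(-.162,-.046,.168)),pr(kw(-.162,0,.168)))
"
```

```text
scene latch_ball 0.62 [ 0.5505 -0.2074  0.0612] local [-0.1702 -0.1726  0.0612]
scene lid_grip 0.7 [ 0.5253 -0.0385  0.1691] local [-0.1588 -0.0022  0.1691]
wrist latch_ball 0.68 [0.6875 0.204  0.0001] local [0.0513 0.2002 0.0001]
wrist latch_ball 0.58 [ 0.5528 -0.2072  0.0642] local [-0.1679 -0.173   0.0642]
wrist lid_grip 0.77 [ 0.5223 -0.0393  0.1708] local [-0.1619 -0.0024  0.1708]
wrist lid_grip 0.57 [ 0.6865  0.2012 -0.0003] local [ 0.0497  0.1977 -0.0003]
13.6167 tcp [ 0.5229 -0.0404  0.2707] local [-0.1616 -0.0036  0.2707] [ 0.3868  1.121  -0.1671] 0.04027202021585664 0.0
shift mm [  2.4456   0.1749 120.7323] turn [-0.0269  0.0122  0.1221]
pad [224.  223.8]
pad [287.3 223.8]
[250 135  17  58 687] [258.0451 156.5881]
model bar ends [255.8 132. ] [255.7 227.3] [255.7 181.5]
```

View pics/a10_wrist.png

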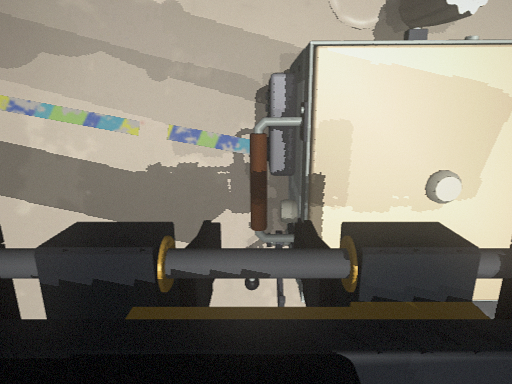

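The wrist view shows the bar at columns 250–267 and rows 133–230, centred at 258.5. The open fingers (inner edges about 222 and 295) straddle it symmetrically, and the lid edge at 312 is clear. I descend and take the bar.

>>> send_rows(
  plan=[
    {"tx": 0.002,"ty": 0.0005,"tz": 0.025,"wx": 0,"wy": 0,"wz": 0,"fingers": 0.04},
    {"tx": 0.002,"ty": 0.0005,"tz": 0.05,"wx": 0,"wy": 0,"wz": 0,"fingers": 0.04},
    {"tx": 0.002,"ty": 0.0005,"tz": 0.07,"wx": 0,"wy": 0,"wz": 0,"fingers": 0.04},
    {"tx": 0.002,"ty": 0.0005,"tz": 0.085,"wx": 0,"wy": 0,"wz": 0,"fingers": 0.04},
    {"tx": 0.002,"ty": 0.0005,"tz": 0.095,"wx": 0,"wy": 0,"wz": 0,"fingers": 0.04},
    {"tx": 0.002,"ty": 0.0005,"tz": 0.104,"wx": 0,"wy": 0,"wz": 0,"fingers": 0.04},
    {"tx": 0.002,"ty": 0.0005,"tz": 0.112,"wx": 0,"wy": 0,"wz": 0,"fingers": 0.04},
    {"tx": 0.002,"ty": 0.0005,"tz": 0.12,"wx": 0,"wy": 0,"wz": 0,"fingers": 0.04},
    {"tx": 0.002,"ty": 0.0005,"tz": 0.121,"wx": 0,"wy": 0,"wz": 0,"fingers": 0.04},
  ],
)

```text
clock: 14.42
tcp_pos: [0.5224, -0.0371, 0.1489]
tcp_rot: [0.626, 0.78, -0.0, -0.0]
wrist_force: [-0.8, 0.3, 0.0]
gripper_width: 0.0398
grasp_force: 0.0
```

>>> send_rows(
  plan=[
    {"tx": 0,"ty": 0,"tz": 0,"wx": 0,"wy": 0,"wz": 0,"fingers": 0},
    {"tx": 0,"ty": 0,"tz": 0,"wx": 0,"wy": 0,"wz": 0,"fingers": 0},
    {"tx": 0,"ty": 0,"tz": 0,"wx": 0,"wy": 0,"wz": 0,"fingers": 0},
    {"tx": 0,"ty": 0,"tz": 0,"wx": 0,"wy": 0,"wz": 0,"fingers": 0},
    {"tx": 0,"ty": 0,"tz": 0,"wx": 0,"wy": 0,"wz": 0,"fingers": 0},
    {"tx": 0,"ty": 0,"tz": 0,"wx": 0,"wy": 0,"wz": 0,"fingers": 0},
  ],
  squeeze=40,
)

```text
clock: 14.92
tcp_pos: [0.5232, -0.0371, 0.1503]
tcp_rot: [0.626, 0.78, 0.0, 0.0]
wrist_force: [0.6, -0.0, 0.3]
gripper_width: 0.0078
grasp_force: 0.0
```

The fingers shut to 8 mm on nothing. Together with the ball evidence (contact with its top at TCP z ≈ 0.063), this means the real tips sit about 25 mm behind the reported TCP. I reopen and go 26 mm deeper.

>>> send_rows(
  plan=[
    {"tx": 0,"ty": 0,"tz": -0.01,"wx": 0,"wy": 0,"wz": 0,"fingers": 0.04},
    {"tx": 0,"ty": 0,"tz": -0.01,"wx": 0,"wy": 0,"wz": 0,"fingers": 0.04},
    {"tx": 0,"ty": 0,"tz": -0.01,"wx": 0,"wy": 0,"wz": 0,"fingers": 0.04},
    {"tx": 0,"ty": 0,"tz": -0.01,"wx": 0,"wy": 0,"wz": 0,"fingers": 0.04},
    {"tx": 0,"ty": 0,"tz": -0.01,"wx": 0,"wy": 0,"wz": 0,"fingers": 0.04},
    {"tx": 0,"ty": 0,"tz": -0.01,"wx": 0,"wy": 0,"wz": 0,"fingers": 0.04},
    {"tx": 0,"ty": 0,"tz": 0,"wx": 0,"wy": 0,"wz": 0,"fingers": 0.04},
    {"tx": 0,"ty": 0,"tz": 0.006,"wx": 0,"wy": 0,"wz": 0,"fingers": 0.04},
    {"tx": 0,"ty": 0,"tz": 0.012,"wx": 0,"wy": 0,"wz": 0,"fingers": 0.04},
  ],
)

```text
clock: 15.67
tcp_pos: [0.5223, -0.0371, 0.1367]
tcp_rot: [0.626, 0.78, -0.0, -0.0]
wrist_force: [0.5, -0.2, 0.2]
gripper_width: 0.0395
grasp_force: 0.0
```

>>> send_rows(
  plan=[
    {"tx": 0,"ty": 0,"tz": 0.006,"wx": 0,"wy": 0,"wz": 0,"fingers": 0.04},
    {"tx": 0,"ty": 0,"tz": 0.012,"wx": 0,"wy": 0,"wz": 0,"fingers": 0.04},
    {"tx": 0,"ty": 0,"tz": 0.013,"wx": 0,"wy": 0,"wz": 0,"fingers": 0.04},
    {"tx": 0,"ty": 0,"tz": 0.013,"wx": 0,"wy": 0,"wz": 0,"fingers": 0.04},
  ],
)

```text
clock: 16.0
tcp_pos: [0.5225, -0.0371, 0.1242]
tcp_rot: [0.626, 0.78, -0.0, -0.0]
wrist_force: [0.4, 0.3, -0.2]
gripper_width: 0.0398
grasp_force: 0.0
```

>>> send_rows(
  plan=[
    {"tx": 0,"ty": 0,"tz": 0,"wx": 0,"wy": 0,"wz": 0,"fingers": 0.0},
    {"tx": 0,"ty": 0,"tz": 0,"wx": 0,"wy": 0,"wz": 0,"fingers": 0},
    {"tx": 0,"ty": 0,"tz": 0,"wx": 0,"wy": 0,"wz": 0,"fingers": 0},
    {"tx": 0,"ty": 0,"tz": 0,"wx": 0,"wy": 0,"wz": 0,"fingers": 0},
    {"tx": 0,"ty": 0,"tz": 0,"wx": 0,"wy": 0,"wz": 0,"fingers": 0},
    {"tx": 0,"ty": 0,"tz": 0,"wx": 0,"wy": 0,"wz": 0,"fingers": 0},
  ],
  squeeze=40,
)

```text
clock: 16.5
tcp_pos: [0.5229, -0.0371, 0.1252]
tcp_rot: [0.626, 0.78, 0.0, 0.0]
wrist_force: [-0.4, 0.1, 1.8]
gripper_width: 0.0148
grasp_force: 40.0
```

The bar is held at 14.8 mm with 40 N. Next I work out the arc rows for a slow raise.

```bash
python3 -c "
from h import *
P=lambda t: np.array([-.290*np.cos(t)+.016*np.sin(t), .290*np.sin(t)+.016*np.cos(t)])
for a,b in ((0,.2),(.2,.42),(.42,.611)):
    for t in np.linspace(a,b,13)[1:]:
        d=P(t)-P(a); print(round(t,3),'ty %.4f tz %.4f'%(d[0],-d[1]))
"
```

```text
0.017 ty 0.0003 tz -0.0048
0.033 ty 0.0007 tz -0.0097
0.05 ty 0.0012 tz -0.0145
0.067 ty 0.0017 tz -0.0193
0.083 ty 0.0023 tz -0.0241
0.1 ty 0.0030 tz -0.0289
0.117 ty 0.0038 tz -0.0336
0.133 ty 0.0047 tz -0.0384
0.15 ty 0.0056 tz -0.0432
0.167 ty 0.0067 tz -0.0479
0.183 ty 0.0078 tz -0.0526
0.2 ty 0.0090 tz -0.0573
0.218 ty 0.0014 tz -0.0051
0.237 ty 0.0029 tz -0.0103
0.255 ty 0.0045 tz -0.0153
0.273 ty 0.0061 tz -0.0204
0.292 ty 0.0079 tz -0.0254
0.31 ty 0.0097 tz -0.0304
0.328 ty 0.0117 tz -0.0354
0.347 ty 0.0137 tz -0.0403
0.365 ty 0.0159 tz -0.0452
0.383 ty 0.0181 tz -0.0500
0.402 ty 0.0204 tz -0.0548
0.42 ty 0.0228 tz -0.0596
0.436 ty 0.0021 tz -0.0041
0.452 ty 0.0044 tz -0.0082
0.468 ty 0.0066 tz -0.0122
0.484 ty 0.0090 tz -0.0162
0.5 ty 0.0114 tz -0.0201
0.516 ty 0.0138 tz -0.0240
0.531 ty 0.0164 tz -0.0279
0.547 ty 0.0190 tz -0.0317
0.563 ty 0.0216 tz -0.0355
0.579 ty 0.0243 tz -0.0393
0.595 ty 0.0271 tz -0.0430
0.611 ty 0.0299 tz -0.0466
```

>>> send_rows(
  plan=[
    {"tx": 0,"ty": 0,"tz": -0.003,"wx": 0,"wy": 0,"wz": 0,"fingers": 0},
    {"tx": 0,"ty": 0.0005,"tz": -0.006,"wx": 0,"wy": 0,"wz": 0,"fingers": 0},
    {"tx": 0,"ty": 0.0007,"tz": -0.0097,"wx": 0,"wy": 0,"wz": 0,"fingers": 0},
    {"tx": 0,"ty": 0.0007,"tz": -0.0097,"wx": 0,"wy": 0,"wz": 0,"fingers": 0},
  ],
  squeeze=45,
)

```text
clock: 16.83
tcp_pos: [0.5235, -0.037, 0.1348]
tcp_rot: [0.626, 0.78, -0.0, -0.0]
wrist_force: [1.8, -0.5, -6.9]
gripper_width: 0.0148
grasp_force: 45.0
```

The load is 6.9 N with no spike, so the lid is free and rising. I continue along the arc.

>>> send_rows(
  plan=[
    {"tx": 0,"ty": 0.0005,"tz": -0.0048,"wx": 0,"wy": 0,"wz": 0,"fingers": 0},
    {"tx": 0,"ty": 0.001,"tz": -0.0096,"wx": 0,"wy": 0,"wz": 0,"fingers": 0},
    {"tx": 0,"ty": 0.0016,"tz": -0.0144,"wx": 0,"wy": 0,"wz": 0,"fingers": 0},
    {"tx": 0,"ty": 0.0023,"tz": -0.0192,"wx": 0,"wy": 0,"wz": 0,"fingers": 0},
    {"tx": 0,"ty": 0.0031,"tz": -0.0239,"wx": 0,"wy": 0,"wz": 0,"fingers": 0},
    {"tx": 0,"ty": 0.004,"tz": -0.0287,"wx": 0,"wy": 0,"wz": 0,"fingers": 0},
    {"tx": 0,"ty": 0.0049,"tz": -0.0335,"wx": 0,"wy": 0,"wz": 0,"fingers": 0},
    {"tx": 0,"ty": 0.006,"tz": -0.0382,"wx": 0,"wy": 0,"wz": 0,"fingers": 0},
    {"tx": 0,"ty": 0.0071,"tz": -0.0429,"wx": 0,"wy": 0,"wz": 0,"fingers": 0},
    {"tx": 0,"ty": 0.0083,"tz": -0.0476,"wx": 0,"wy": 0,"wz": 0,"fingers": 0},
  ],
  squeeze=45,
)

```text
clock: 17.67
tcp_pos: [0.5313, -0.0352, 0.1825]
tcp_rot: [0.626, 0.78, -0.0, -0.0]
wrist_force: [2.4, -0.4, -7.1]
gripper_width: 0.015
grasp_force: 45.0
```

```bash
python3 -c "
from h import *
look(('lid_grip','latch_ball'),cams=('scene','top'),save='b1')"
```

```text
scene latch_ball 0.56 [ 0.5495 -0.2087  0.0601] local [-0.1714 -0.1737  0.0601]
top latch_ball 0.65 [ 0.547  -0.2029  0.059 ] local [-0.1726 -0.1674  0.059 ]
17.9667 tcp [ 0.5311 -0.0353  0.1819] local [-0.1525 -0.0003  0.1819] [-0.1675 -1.2432 -6.1865] 0.014946513624885483 44.991334676742554
```

Still held at 15 mm with about 6 N of load, and the latch is down. I finish the raise.

>>> send_rows(
  plan=[
    {"tx": 0,"ty": 0.0014,"tz": -0.0051,"wx": 0,"wy": 0,"wz": 0,"fingers": 0},
    {"tx": 0,"ty": 0.0029,"tz": -0.0103,"wx": 0,"wy": 0,"wz": 0,"fingers": 0},
    {"tx": 0,"ty": 0.0045,"tz": -0.0153,"wx": 0,"wy": 0,"wz": 0,"fingers": 0},
    {"tx": 0,"ty": 0.0061,"tz": -0.0204,"wx": 0,"wy": 0,"wz": 0,"fingers": 0},
    {"tx": 0,"ty": 0.0079,"tz": -0.0254,"wx": 0,"wy": 0,"wz": 0,"fingers": 0},
    {"tx": 0,"ty": 0.0097,"tz": -0.0304,"wx": 0,"wy": 0,"wz": 0,"fingers": 0},
    {"tx": 0,"ty": 0.0117,"tz": -0.0354,"wx": 0,"wy": 0,"wz": 0,"fingers": 0},
    {"tx": 0,"ty": 0.0137,"tz": -0.0403,"wx": 0,"wy": 0,"wz": 0,"fingers": 0},
    {"tx": 0,"ty": 0.0159,"tz": -0.0452,"wx": 0,"wy": 0,"wz": 0,"fingers": 0},
    {"tx": 0,"ty": 0.0181,"tz": -0.05,"wx": 0,"wy": 0,"wz": 0,"fingers": 0},
    {"tx": 0,"ty": 0.0204,"tz": -0.0548,"wx": 0,"wy": 0,"wz": 0,"fingers": 0},
    {"tx": 0,"ty": 0.0228,"tz": -0.0596,"wx": 0,"wy": 0,"wz": 0,"fingers": 0},
  ],
  squeeze=45,
)

```text
clock: 18.97
tcp_pos: [0.5525, -0.0304, 0.2424]
tcp_rot: [0.626, 0.78, -0.001, -0.001]
wrist_force: [-6.7, -2.0, -3.6]
gripper_width: 0.0145
grasp_force: 45.0
```

>>> send_rows(
  plan=[
    {"tx": 0,"ty": 0.0021,"tz": -0.0041,"wx": 0,"wy": 0,"wz": 0,"fingers": 0},
    {"tx": 0,"ty": 0.0044,"tz": -0.0082,"wx": 0,"wy": 0,"wz": 0,"fingers": 0},
    {"tx": 0,"ty": 0.0066,"tz": -0.0122,"wx": 0,"wy": 0,"wz": 0,"fingers": 0},
    {"tx": 0,"ty": 0.009,"tz": -0.0162,"wx": 0,"wy": 0,"wz": 0,"fingers": 0},
    {"tx": 0,"ty": 0.0114,"tz": -0.0201,"wx": 0,"wy": 0,"wz": 0,"fingers": 0},
    {"tx": 0,"ty": 0.0138,"tz": -0.024,"wx": 0,"wy": 0,"wz": 0,"fingers": 0},
    {"tx": 0,"ty": 0.0164,"tz": -0.0279,"wx": 0,"wy": 0,"wz": 0,"fingers": 0},
    {"tx": 0,"ty": 0.019,"tz": -0.0317,"wx": 0,"wy": 0,"wz": 0,"fingers": 0},
    {"tx": 0,"ty": 0.0216,"tz": -0.0355,"wx": 0,"wy": 0,"wz": 0,"fingers": 0},
    {"tx": 0,"ty": 0.0243,"tz": -0.0393,"wx": 0,"wy": 0,"wz": 0,"fingers": 0},
    {"tx": 0,"ty": 0.0271,"tz": -0.043,"wx": 0,"wy": 0,"wz": 0,"fingers": 0},
    {"tx": 0,"ty": 0.0299,"tz": -0.0466,"wx": 0,"wy": 0,"wz": 0,"fingers": 0},
  ],
  squeeze=45,
)

```text
clock: 19.97
tcp_pos: [0.5807, -0.024, 0.29]
tcp_rot: [0.626, 0.78, -0.001, -0.002]
wrist_force: [-11.8, -2.5, 1.1]
gripper_width: 0.0146
grasp_force: 45.0
```

>>> send_rows(
  plan=[
    {"tx": 0,"ty": 0,"tz": 0,"wx": 0,"wy": 0,"wz": 0,"fingers": 0},
    {"tx": 0,"ty": 0,"tz": 0,"wx": 0,"wy": 0,"wz": 0,"fingers": 0},
    {"tx": 0,"ty": 0,"tz": 0,"wx": 0,"wy": 0,"wz": 0,"fingers": 0},
    {"tx": 0,"ty": 0,"tz": 0,"wx": 0,"wy": 0,"wz": 0,"fingers": 0},
  ],
  squeeze=45,
)

```text
clock: 20.3
tcp_pos: [0.5807, -0.024, 0.2901]
tcp_rot: [0.626, 0.78, -0.001, -0.002]
wrist_force: [-11.4, -1.5, 1.9]
gripper_width: 0.0147
grasp_force: 45.0
```

```bash
python3 -c "
from h import *
look(('lid_grip','latch_ball'),cams=('scene','top','wrist'),save='b2')
x,_,z=loc(state()['tcp_pos']); print('handle by tcp',x,z+.168-.1252+.0)"
```

```text
scene lid_grip 0.73 [ 0.583  -0.0263  0.329 ] local [-0.0998 -0.0026  0.329 ]
scene latch_ball 0.68 [ 0.5492 -0.2062  0.0595] local [-0.1712 -0.1712  0.0595]
scene latch_ball 0.67 [ 0.3843  0.219  -0.0006] local [-0.2417  0.2794 -0.0006]
top latch_ball 0.47 [ 0.5462 -0.2008  0.0604] local [-0.1729 -0.1652  0.0604]
top latch_ball 0.19 [ 0.6821 -0.0047 -0.0016] local [ 0.0016 -0.0026 -0.0016]
wrist lid_grip 0.65 [ 0.584  -0.0259  0.3307] local [-0.0988 -0.0024  0.3307]
20.75 tcp [ 0.5807 -0.0241  0.29  ] local [-0.1016  0.0001  0.29  ] [-11.4114  -0.9287   2.6039] 0.014575729515698495 44.99284029006958
handle by tcp -0.10160200559019344 0.33284690427312424
```

The cameras put the handle at (-0.099, 0.330), i.e. about 0.61 rad, and the latch is down. I ease off the ~13 N radial preload slightly.

>>> send_rows(
  plan=[
    {"tx": 0,"ty": -0.0004,"tz": -0.0003,"wx": 0,"wy": 0,"wz": 0,"fingers": 0},
    {"tx": 0,"ty": -0.0008,"tz": -0.0006,"wx": 0,"wy": 0,"wz": 0,"fingers": 0},
    {"tx": 0,"ty": -0.0012,"tz": -0.001,"wx": 0,"wy": 0,"wz": 0,"fingers": 0},
    {"tx": 0,"ty": -0.0012,"tz": -0.001,"wx": 0,"wy": 0,"wz": 0,"fingers": 0},
    {"tx": 0,"ty": -0.0012,"tz": -0.001,"wx": 0,"wy": 0,"wz": 0,"fingers": 0},
    {"tx": 0,"ty": -0.0012,"tz": -0.001,"wx": 0,"wy": 0,"wz": 0,"fingers": 0},
  ],
  squeeze=45,
)

```text
clock: 21.25
tcp_pos: [0.581, -0.024, 0.2904]
tcp_rot: [0.626, 0.78, -0.0, -0.001]
wrist_force: [-6.8, -1.8, -1.7]
gripper_width: 0.0148
grasp_force: 45.0
```

```bash
python3 -c "
from h import *
look(('lid_grip','latch_ball'),cams=('scene','wrist'))
look(('shell_vase','lilac_bowl','jar_ink','glaze_pen','rubber_rib'),cams=('scene',))"
```

```text
scene lid_grip 0.96 [ 0.5818 -0.0275  0.3276] local [-0.1012 -0.0035  0.3276]
scene latch_ball 0.62 [ 0.5515 -0.2079  0.0603] local [-0.1693 -0.1733  0.0603]
scene latch_ball 0.51 [0.3872 0.2208 0.0009] local [-0.2385  0.2805  0.0009]
wrist lid_grip 0.87 [ 0.584  -0.0222  0.3337] local [-0.098   0.0012  0.3337]
21.55 tcp [ 0.5811 -0.024   0.2904] local [-0.1013  0.0001  0.2904] [-5.692  -1.3126 -2.979 ] 0.01518993817892096 44.99137043952942
scene shell_vase 0.85 [ 0.6823  0.201  -0.0003] local [ 0.0456  0.1983 -0.0003]
scene lilac_bowl 0.6 [ 0.4022  0.4492 -0.0002] local [-0.1752  0.5005 -0.0002]
scene jar_ink 0.55 [ 0.4146 -0.4551  0.0006] local [-0.3558 -0.3856  0.0006]
scene glaze_pen 0.57 [0.3881 0.2211 0.0021] local [-0.2376  0.2806  0.0021]
21.85 tcp [ 0.581  -0.024   0.2904] local [-0.1013  0.0001  0.2904] [-6.6381 -0.9441 -1.7319] 0.014945393240288563 44.991334676742554
```

The lid is steady at about 0.61 rad, held with 45 N. The latch is down, and the bystanders I could check haven't moved. I hand in the job.

```bash
python3 -c "
from h import *
print(ticket.close_job())"
```

```text
the job is handed in; nothing more can be done
None
```

The job is handed in: the gripper is holding the kiln lid steady at about 35° (0.61 rad by camera), the latch is down, and four bystanders measured unmoved; the last check did not pick up the rubber rib, and no verdict came back.

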